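# Pin the switch guard shut

### The arm

A 6-joint arm with a two-finger parallel gripper is mounted at the origin on the work surface. World frame = base frame: x ahead of the robot, y to its left, z up, the work surface at z = 0. Lengths are in m, angles in rad, forces in N, time in s.
With the tool pointing down it reaches from about 0.35 to 0.975 m from the base axis. Payload 4.9 kg.
Tool frame: the origin (TCP) lies midway between the tips of the shut fingers; the grasp point (between the pads) lies 19 mm behind it; z points along the fingers, y is the line along which they close (so a half turn about z gives the same grasp; the last joint's range is limited). The gripper opens to 85 mm and grips with 20 to 120 N. Pads are 22 mm wide; open, the fingers measure 114 mm over their backs; the gripper's body (76 mm by 85 mm) begins 54 mm behind the grasp point. The pads swing forward as they close: fully open they stand 13 mm farther back than shut.
Start: joints at [-1.238, 0.053, 1.613, -0, 1.476, -0.119], TCP at [0.273, -0.562, 0.231] pointing down, gripper open.
Joint ranges: [-3.01, 3.01], [-1.01, 2.22], [0.06, 2.58], [-1.02, 4.17], [0.09, 2.62], [-3.14, 3.14]. Speed limits (rad/s): [2.57, 2.57, 3.14, 3.14, 3.14, 3.14].

### API

Orientations are given as a unit quaternion [w, x, y, z].
In Python, from plant import * gives the robot as it stands.
- The arm moves only by the tool jog_arm, never from a script. Its argument "targets" is a list of rows, each a list of 3 entries, a list of its own where there are three numbers: the shift along the tool's x, y, z in units of 25 mm (1.0 is 25 mm), then the turn, a rotation vector about the tool's x, y, z in units of 8 degrees (1.0 is 8 degrees), then the opening in per cent of the stroke, from 0 (shut) to 100 (fully open). A call has 1 to 8 rows; each row is the pose to reach, as a shift and turn from the pose commanded when the call began, along the tool's axes at that moment; what a row does not reach only later rows make up. A row lasts 1/8 s, in which the tool goes at most 62.5 mm and 10.7 degrees, less where a joint would pass 70% of its speed; a pose out of reach is approached as far as the arm can. A call with a gripper value outside its range is refused whole. The fingers move at their own pace and stop on an object; the grip force is fixed at half the most. Time passes only in rows, so rows that repeat a pose let the fingers close. It gives the time, the measured TCP pose, the force, the opening and the grip force at its end, in the units of the state.
- state(): the state, without advancing time (a new reading comes with each control period).
- grab_frame(name): name is "scene" or "top"; returns (picture, depth): 420x560x3 uint8, red, green, blue; 420x560 float32, m along the optical axis (not along the pixel's ray), 0 where there is no reading.
- camera_params(name): a dict with "fovy" (degrees; the focal length in pixels is half the picture's height over the tangent of half this angle, whatever the lens; pixels are square), "cx", "cy" (the principal point, pixels), "rvec" (rotation vector, rad) and "tvec" (3), from world to camera coordinates, as OpenCV has them. Camera axes: x right, y down, z forward; pixel columns grow to the right and rows downward; lengths in m; the calibration is good to about 2 mm. A picture is of the moment at which its call begins. camera_params takes no time and is no camera call.
- job_done(): hands the job in; it is judged then, once.
The state is a dict: "time": time; "joint_pos": joint angles; "joint_vel": joint speeds; "joint_efforts": joint torques, N m; "tool_pos": TCP position; "tool_rot": TCP orientation; "contact_force": force on the tool from outside, world axes, zero at the start; "ft_torque": the same for the moment, N m; "gripper_width": opening from 0.0 (shut) to 1.0 (fully open); "grasp_force": force on a finger pad.
Only numpy, scipy, OpenCV 4.12 (cv2) and the standard library are available. Lean on these libraries where they do the work, as an engineer would, in place of code of your own. Each camera call takes 0.05 s, during which the arm holds its last target. There are 200 camera calls.

### The job

Lock the guard of the switch box shut with the long pin: of the three steel pins standing in the aluminium parking block take the longest one, and lower it upright from above through the bores of both lugs beside the switch box until its collar rests fully home on the upper lug. Lower it, do not drop it in, and leave it standing there.

Things in the scene. Friction and masses are not known exactly. Their poses are not given: they have to be found in the camera images.
- long_pin: Longest of three upright loose steel pins, about 0.3 kg. Origin: centre of its nose (lower end); z up along it. Shank 16 mm diameter, 95 mm long, its last 9 mm tapering to a flat 10 mm nose; above it a collar 44 mm wide, 6 mm thick, then a knob. The two other pins are alike with 45 mm shanks, their tops 104 mm above the table, 70 mm apart in a row; which stands where varies.
- long_pin_grip (a point): Centre of the long pin's round knob (26 mm diameter, 45 mm tall), where to grasp, at any yaw: 123.5 mm above the nose, 22.5 mm above the collar's top. The pin stands in a 17.5 mm wide, 35 mm deep socket (floor 8 mm above the table) of a fixed aluminium block 70 x 210 x 43 mm; lift it straight up. Bystanders are below 60 mm high.
- upper_bore (a point): Centre of the upper mouth of the upper lug's bore, 104 mm above the table; z up. The lug is a fixed steel plate 64 x 66 mm, 12 mm thick, with a vertical 28 mm through bore. It sticks out from the -y side of the fixed grey switch box (120 x 160 x 78 mm, red rocker under a steel guard frame), nothing of which rises above the lug's top.
- lower_bore (a point): Centre of the upper mouth of the lower lug's bore, 52 mm above the table, exactly below the upper one: same plate, same 28 mm bore, 40 mm open gap between the lugs; open below down to the table. With the collar resting on the upper lug the pin's nose is 95 mm below the upper mouth, 9 mm above the table.

How it is judged:
By the outcome, as a careful person would: the job done as asked, in the order asked, and still so for the second after the job is handed in, with the robot touching nothing.
It also fails if it takes over 48 s, if anything falls off the work surface, if the arm or the gripper's body presses on something with over 40 N, if the wrist force passes 120 N, or if a joint passes its speed limit or range.

## Working session

There is one attempt and no reset: what is moved stays moved. The work goes in short steps, Python scripts to look and compute and a tool call to move; the robot and the scene stay as the last step left them, time stands still between calls to the robot, and variables do not carry over. Pictures are saved under pics/ and viewed, at most 10 in all, crops included, and the job is handed in when it is done.

Besides the shell and the picture viewer there is one more tool, called after "Call:" in YAML: its name, and indented under it one key for each argument. jog_arm: Moves the arm, as the interface text tells. Its arguments: {"type":"object","properties":{"targets":{"type":"array"}},"required":["targets"]}

```bash
mkdir -p pics
cat > h.py <<'E'
from plant import *
import numpy as np, cv2
def cam(n):
    p=camera_params(n); f=210/np.tan(np.radians(p["fovy"])/2)
    R=cv2.Rodrigues(np.array(p["rvec"],float))[0]; t=np.array(p["tvec"],float).ravel()
    return f,p["cx"],p["cy"],R,t,p
def ray(n,u,v,z):
    f,cx,cy,R,t,_=cam(n); d=R.T@np.array([(u-cx)/f,(v-cy)/f,1]); c=-R.T@t
    return c+d*(z-c[2])/d[2]
def cloud(n,dep):
    f,cx,cy,R,t,_=cam(n); v,u=np.mgrid[:420,:560]
    P=np.stack([(u-cx)/f*dep,(v-cy)/f*dep,dep],-1)
    return (P-t)@R
def proj(n,X):
    f,cx,cy,R,t,_=cam(n); q=R@np.array(X)+t; return cx+f*q[0]/q[2],cy+f*q[1]/q[2]
E
python3 - <<'E'
from h import *
for n in ("scene","top"):
    im,d=grab_frame(n); np.savez(f"pics/{n}0.npz",im=im,d=d); cv2.imwrite(f"pics/{n}0.png",im[:,:,::-1]); p=cam(n)[5]; print(p, (-cam(n)[3].T@cam(n)[4]))
s=state(); print(s)
E
```

```text
{'fovy': 43.070308319133616, 'cx': 276.73446718100666, 'cy': 205.3104368442179, 'rvec': array([ 1.66353815,  1.64526675, -0.84581114]), 'tvec': array([ 0.04181066, -0.23159813,  1.69263609])} [ 1.50640376 -0.04959369  0.80541351]
{'fovy': 42.9406708327727, 'cx': 273.42741485237696, 'cy': 216.46509937268772, 'rvec': array([ 2.14138769, -2.17951326,  0.17844673]), 'tvec': array([-0.05352289,  0.53635797,  1.07826717])} [ 0.38011765 -0.03357013  1.14349827]
{'time': 0.1, 'joint_pos': array([-1.23799550e+00,  5.32749659e-02,  1.61414379e+00,  1.12946843e-05,
        1.47599409e+00, -1.19007542e-01]), 'joint_vel': array([-0.00054672, -0.00263241, -0.0026052 ,  0.0003208 ,  0.00147707,
        0.00019297]), 'joint_efforts': array([ 7.19594791e-04, -3.94909930e+01, -3.71361959e+01, -8.99270435e-05,
        3.95462950e-03,  4.00642335e-06]), 'tool_pos': array([ 0.27268686, -0.56175843,  0.2302035 ]), 'tool_rot': array([-9.05502235e-04,  9.74591697e-01,  2.23987044e-01, -9.15117637e-05]), 'contact_force': array([-0.4091819 ,  0.47285825,  1.18262952]), 'ft_torque': array([-0.02128198,  0.01589045,  0.03597247]), 'grasp_force': 0.0, 'gripper_width': 1.000647465271259}
```

View pics/scene0.png

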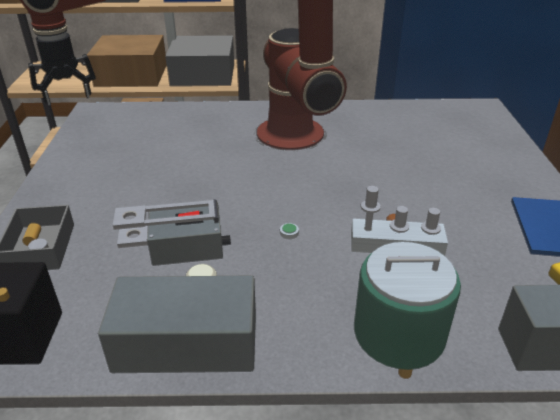

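View pics/top0.png

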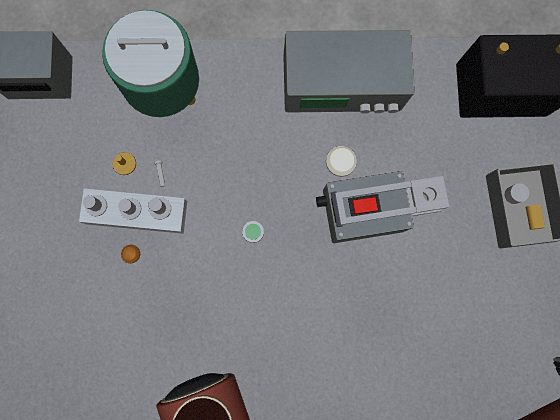

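The scene view shows the tall pin at (371,197), nearest the switch box, with two short ones at (401,217) and (432,220). The upper lug bore is at (130,215) in the scene view and (430,194) in the top view. The long pin should be the right one at about (158,206) in the top view. I'll check heights with depth.

Run:
```python
from h import *
for n in ("top","scene"):
    z=np.load(f"pics/{n}0.npz"); d=z["d"]; P=cloud(n,d); ok=d>0
    m0=ok&(P[...,0]>.2)&(P[...,0]<.75)&(abs(P[...,1])<.5)
    for nm,lo,hi in(("longtop",.147,.160),("shorttop",.098,.110)):
        m=(m0&(P[...,2]>lo)&(P[...,2]<hi)).astype(np.uint8)
        k,l,st,c=cv2.connectedComponentsWithStats(m)
        for i in range(1,k):
            if st[i,4]>25:
                Q=P[l==i]; print(n,nm,st[i],c[i].round(1),np.median(Q,0).round(4),Q.min(0).round(3),Q.max(0).round(3))
# bore: hole in lug plate in top
z=np.load("pics/top0.npz"); P=cloud("top",z["d"]); im=z["im"]
print((P[185:204:2,415:446:2,2]*1000).round().astype(int))
cv2.imwrite("pics/c.png",np.hstack([cv2.resize(im[165:245,310:460],None,fx=4,fy=4,interpolation=2)[:,:,::-1][:320,:],np.zeros((320,1,3),np.uint8)]))
m=(P[...,2]>.095)&(P[...,2]<.112)&(P[...,0]>.3)&(P[...,0]<.7)&(P[...,1]<-.1); m[:, :400]=0
Q=P[m]; r=cv2.minAreaRect(Q[:,:2].astype(np.float32)*1000); print("lug",r,np.median(Q[:,2]))
# pot
m=(P[...,0]>.6)&(P[...,2]>.06)&(P[...,1]>.1)&(P[...,0]<1); print("pot maxz",P[m].max(0),P[m].min(0))
```

```text
top longtop [149 198  14  14 156] [155.3 204.4] [0.5455 0.1604 0.1547] [0.533 0.148 0.147] [0.558 0.173 0.159]
top shorttop [ 331  176  118   51 2171] [394.1 199.4] [ 0.558  -0.3174  0.1041] [ 0.506 -0.409  0.098] [ 0.603 -0.177  0.11 ]
top shorttop [ 83 196  14  13 138] [ 89.2 201.7] [0.5608 0.2989 0.1047] [0.549 0.287 0.098] [0.573 0.312 0.108]
top shorttop [118 199  14  13 143] [124.7 205. ] [0.5535 0.2293 0.1043] [0.541 0.218 0.098] [0.566 0.244 0.11 ]
top shorttop [157 199  14  21  77] [164.9 210.8] [0.5375 0.1487 0.1088] [0.524 0.141 0.102] [0.563 0.166 0.11 ]
scene longtop [366 186  13   9  84] [371.9 189.7] [0.551  0.1615 0.1527] [0.536 0.149 0.147] [0.561 0.175 0.156]
scene shorttop [ 113  200  106   28 1239] [160.3 213.5] [ 0.5651 -0.3162  0.1018] [ 0.508 -0.409  0.098] [ 0.606 -0.175  0.108]
scene shorttop [361 201  20  12 110] [369.6 207.9] [0.5571 0.1575 0.1079] [0.529 0.142 0.102] [0.572 0.184 0.11 ]
scene shorttop [396 206  12   9  81] [401.6 209.8] [0.5574 0.231  0.1028] [0.541 0.219 0.098] [0.568 0.244 0.106]
scene shorttop [428 208  12   9  81] [433.8 211.5] [0.5653
[... 229 characters left out ...]
98 106 105 104 106 105 107]
 [105 104 106 105  52  53  56  57  54  52 102 108 105 105 104 107]
 [103 105 101 105  42  47  57  50  48  53 100 105 104 105 105 105]
 [106 107 103 103  -1   4  51  49  54  52  95 103 106 105 103 109]
 [103 108 106 102 102  -1  48  51  53  51 100 107 107 106 102 106]
 [106 104 101 107 108 101  38  53  57  53 105 108 107 106 105 106]
 [110 105 104 107 105 101 107 104 106 104 105 107 107 104 106 104]
 [105 106 105 106 104 104 103 104 107 106 106 107 105 104 104 104]]
lug ((564.809326171875, -357.421630859375), (64.46269226074219, 100.44548034667969), 7.946248531341553) 0.10488533494780652
pot maxz [0.92472249 0.49745584 0.21950432] [0.75434285 0.10001588 0.06005273]
```

View pics/c.png

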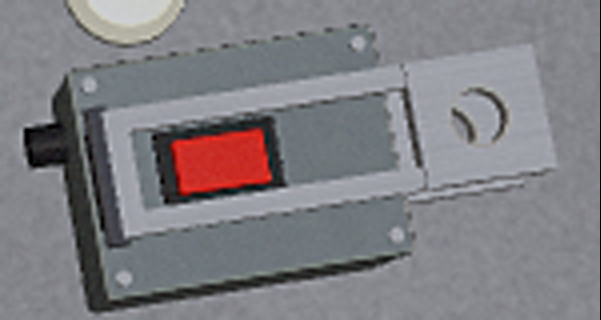

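The crop shows the upper lug with its bore outlined from about (452,88) to (508,147), which puts the bore centre near top-view pixel (430,194). Next I'll triangulate knob top and bore from both views.

Run:
```python
from h import *
print("pin",ray("top",155.3,204.4,.154),ray("scene",371.9,189.7,.154))
print("short",ray("top",124.7,205,.104),ray("scene",401.6,209.8,.104),ray("top",89.2,201.7,.104),ray("scene",433.8,211.5,.104))
for n,(u,v) in(("top",(430,194)),("scene",(130,215))):
    z=np.load(f"pics/{n}0.npz"); P=cloud(n,z["d"])
    m=(P[...,2]<.097).astype(np.uint8); w=np.zeros_like(m); w[v-25:v+25,u-25:u+25]=1
    k,l,st,c=cv2.connectedComponentsWithStats(m*w,connectivity=4)
    for i in range(1,k):
        if 20<st[i,4]<800 : print(n,st[i],c[i],ray(n,*c[i],.104))
    im=z["im"][v-20:v+20,u-28:u+28]; cv2.imwrite(f"pics/b_{n}.png",cv2.resize(im,None,fx=10,fy=10,interpolation=0)[:,:,::-1])
a,b=cv2.imread("pics/b_top.png"),cv2.imread("pics/b_scene.png"); cv2.imwrite("pics/b.png",cv2.resize(np.vstack([a,b]),None,fx=.75,fy=.75))
```

```text
pin [0.54535123 0.16036658 0.154     ] [0.5523552 0.1611828 0.154    ]
short [0.55342812 0.22980264 0.104     ] [0.55917986 0.23097534 0.104     ] [0.56104156 0.29898473 0.104     ] [0.56659976 0.30058263 0.104     ]
top [405 188  10  20 150] [408.4  198.12] [ 0.55864201 -0.3303683   0.104     ]
top [423 188  13  13 131] [428.76335878 194.05343511] [ 0.56624107 -0.37164937  0.104     ]
scene [145 210  10  10  90] [149.34444444 214.4       ] [ 0.56743456 -0.32619058  0.104     ]
scene [124 213  12   7  55] [129.01818182 216.14545455] [ 0.57312574 -0.369646    0.104     ]
```

View pics/b.png

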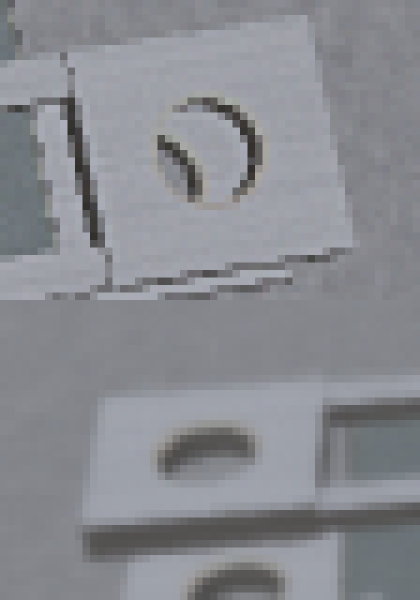

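```bash
cat >> h.py <<'E'
from scipy.spatial.transform import Rotation as Ro
def go(target,yaw=None):
    s=state(); q=s["tool_rot"]; R=Ro.from_quat([q[1],q[2],q[3],q[0]]).as_matrix()
    print("tcp",s["tool_pos"].round(4),"t",s["time"],"grip",s["gripper_width"],s["grasp_force"],"F",s["contact_force"].round(1))
    print("yaw",np.degrees(np.arctan2(R[1,0],R[0,0])),"tilt z",R[:,2].round(4),"units",(R.T@(np.array(target)-s["tool_pos"])/.025).round(3))
E
python3 - <<'E'
from h import *
print(ray("top",429.6,193.6,.104),ray("scene",129,214.9,.104))
go([.547,.161,.23]); go([.41,-.2,.23])
E
```

```text
[ 0.56713321 -0.37338402  0.104     ] [ 0.56856871 -0.37067235  0.104     ]
tcp [ 0.2727 -0.5618  0.2302] t 0.1 grip 1.000647465271259 0.0 F [-0.4  0.5  1.2]
yaw 25.886638932193605 tilt z [-6.0e-04  1.7e-03 -1.0e+00] units [ 22.494 -21.219   0.052]
tcp [ 0.2727 -0.5618  0.2302] t 0.1 grip 1.000647465271259 0.0 F [-0.4  0.5  1.2]
yaw 25.886638932193605 tilt z [-6.0e-04  1.7e-03 -1.0e+00] units [ 11.259 -10.62    0.03 ]
```

Call:
jog_arm:
  targets:
    - [[1.4,-1.3,0],[0,0,-0.9],100]
    - [[2.8,-2.6,0],[0,0,-1.8],100]
    - [[4.4,-4.0,0],[0,0,-2.8],100]
    - [[6.0,-5.5,0],[0,0,-3.8],100]
    - [[7.6,-7.0,0],[0,0,-4.8],100]
    - [[9.2,-8.5,0],[0,0,-5.8],100]
    - [[10.8,-10.0,0],[0,0,-6.8],100]
    - [[12.2,-11.4,0],[0,0,-7.2],100]

```text
time: 1.1
tool_pos: [0.423, -0.1708, 0.2309]
tool_rot: [-0.0, 0.745, 0.667, 0.0]
contact_force: [0.1, -0.7, 0.6]
gripper_width: 0.997
grasp_force: 0.0
```

```bash
python3 -c "
from h import *
go([.547,.161,.19])"
```

```text
tcp [ 0.423  -0.1708  0.2309] t 1.1 grip 0.9973185380811411 0.0 F [ 0.1 -0.7  0.6]
yaw 83.63409298318041 tilt z [-1.e-04  3.e-04 -1.e+00] units [13.738  3.46   1.639]
```

Call:
jog_arm:
  targets:
    - [[2.0,0.5,0],[0,0,0],100]
    - [[4.2,1.1,0],[0,0,0],100]
    - [[6.4,1.7,0],[0,0,0],100]
    - [[8.6,2.3,0],[0,0,0],100]
    - [[10.8,2.8,0],[0,0,0],100]
    - [[12.6,3.2,0],[0,0,0],100]
    - [[13.5,3.4,0.4],[0,0,0],100]
    - [[13.5,3.4,0.4],[0,0,0],100]

```text
time: 2.1
tool_pos: [0.5448, 0.1541, 0.2196]
tool_rot: [-0.001, 0.745, 0.667, -0.001]
contact_force: [1.0, -0.7, 0.3]
gripper_width: 1.0
grasp_force: 0.0
```

Run:
```python
from h import *
go([.547,.161,.114])
im,d=grab_frame("scene"); cv2.imwrite("pics/s1.png",cv2.resize(im[120:270,300:460],None,fx=4,fy=4,interpolation=2)[:,:,::-1])
```

```text
tcp [0.5448 0.1541 0.2196] t 2.1 grip 1.0000542551686737 0.0 F [ 1.  -0.7  0.3]
yaw 83.63214580840835 tilt z [-3.1e-03 -5.0e-04 -1.0e+00] units [0.287 0.07  4.223]
```

View pics/s1.png

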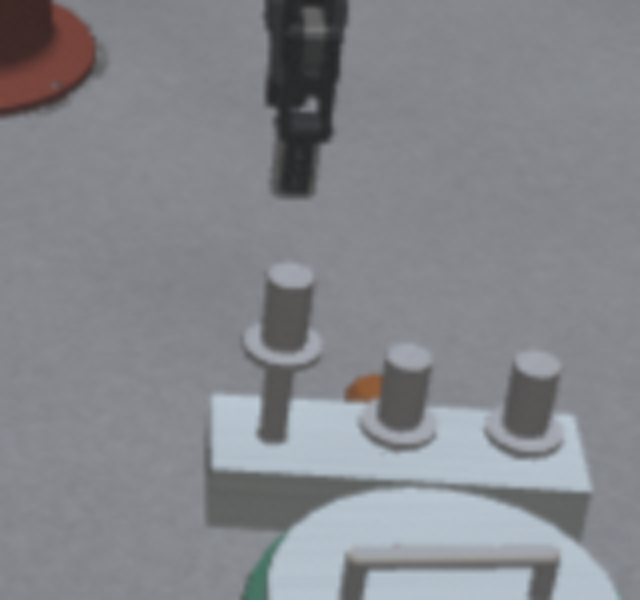

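The fingers hang over the tall pin (knob top at crop (290,275)), about 6 mm to its -y side, which agrees with the measured target.

Call:
jog_arm:
  targets:
    - [[0.28,0.07,0.6],[0,0,0],100]
    - [[0.28,0.07,1.6],[0,0,0],100]
    - [[0.28,0.07,2.6],[0,0,0],100]
    - [[0.28,0.07,3.5],[0,0,0],100]
    - [[0.28,0.07,4.0],[0,0,0],100]
    - [[0.28,0.07,4.2],[0,0,0],100]
    - [[0.28,0.07,4.2],[0,0,0],100]
    - [[0.28,0.07,4.2],[0,0,0],70]

```text
time: 3.15
tool_pos: [0.5488, 0.1598, 0.1174]
tool_rot: [0.001, 0.746, 0.666, 0.001]
contact_force: [0.1, 0.3, 0.2]
gripper_width: 0.818
grasp_force: 0.0
```

Run:
```python
from h import *
go([.547,.161,.114])
```

```text
tcp [0.5488 0.1598 0.1174] t 3.15 grip 0.8181011302069647 0.0 F [0.1 0.3 0.2]
yaw 83.48269231596575 tilt z [ 1.9e-03  3.0e-04 -1.0e+00] units [ 0.039 -0.079  0.137]
```

Call:
jog_arm:
  targets:
    - [[0.03,-0.05,0.1],[0,0,0],60]
    - [[0.03,-0.05,0.1],[0,0,0],45]
    - [[0.03,-0.05,0.1],[0,0,0],35]
    - [[0.03,-0.05,0.1],[0,0,0],25]
    - [[0.03,-0.05,0.1],[0,0,0],15]
    - [[0.03,-0.05,0.1],[0,0,0],10]
    - [[0.03,-0.05,0.1],[0,0,0],10]

```text
time: 4.03
tool_pos: [0.5468, 0.1607, 0.1141]
tool_rot: [-0.0, 0.746, 0.666, -0.0]
contact_force: [-2.4, 0.6, 3.6]
gripper_width: 0.293
grasp_force: 59.0
```

Run:
```python
from h import *
go([.547,.161,.25])
```

```text
tcp [0.5468 0.1607 0.1141] t 4.025 grip 0.29274582010417116 59.00206804275513 F [-2.4  0.6  3.6]
yaw 83.48816628179553 tilt z [-5.e-04  2.e-04 -1.e+00] units [ 1.300e-02  4.000e-03 -5.437e+00]
```

Call:
jog_arm:
  targets:
    - [[0,0,-0.3],[0,0,0],10]
    - [[0,0,-0.9],[0,0,0],10]
    - [[0,0,-1.8],[0,0,0],10]
    - [[0,0,-2.8],[0,0,0],10]
    - [[0,0,-3.8],[0,0,0],10]
    - [[0,0,-4.8],[0,0,0],10]
    - [[0,0,-5.6],[0,0,0],10]
    - [[0,0,-5.8],[0,0,0],10]

```text
time: 5.03
tool_pos: [0.5478, 0.1607, 0.261]
tool_rot: [0.001, 0.746, 0.666, 0.001]
contact_force: [0.5, 0.2, -2.6]
gripper_width: 0.291
grasp_force: 59.1
```

Run:
```python
from h import *
go([.5675,-.3725,.25]); 
im,d=grab_frame("scene"); cv2.imwrite("pics/s2.png",cv2.resize(im[80:250,300:460],None,fx=3.5,fy=3.5,interpolation=2)[:,:,::-1])
```

```text
tcp [0.5478 0.1607 0.261 ] t 5.025 grip 0.29120779646651823 59.06915366649628 F [ 0.5  0.2 -2.6]
yaw 83.48223975644342 tilt z [ 3.5e-03  5.0e-04 -1.0e+00] units [-21.101   3.202   0.434]
```

View pics/s2.png

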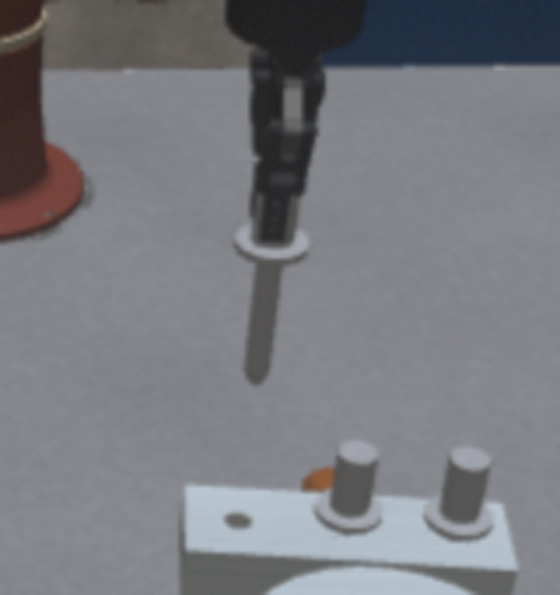

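The pin hangs upright in the gripper, with its collar at (272,242) and nose at (257,380), and its socket is empty. I'll carry it to the lug at this height.

Call:
jog_arm:
  targets:
    - [[-0.4,0.06,0],[0,0,0],10]
    - [[-1.2,0.18,0],[0,0,0],10]
    - [[-2.4,0.36,0],[0,0,0],10]
    - [[-3.9,0.59,0],[0,0,0],10]
    - [[-5.4,0.82,0],[0,0,0],10]
    - [[-6.9,1.05,0],[0,0,0],10]
    - [[-8.4,1.28,0],[0,0,0],10]
    - [[-9.9,1.5,0],[0,0,0],10]

```text
time: 6.08
tool_pos: [0.5552, -0.0921, 0.2578]
tool_rot: [-0.001, 0.747, 0.665, -0.001]
contact_force: [-0.4, 0.0, -2.9]
gripper_width: 0.287
grasp_force: 59.1
```

Call:
jog_arm:
  targets:
    - [[-1.5,0.23,0],[0,0,0],10]
    - [[-3.0,0.46,0],[0,0,0],10]
    - [[-4.5,0.69,0],[0,0,0],10]
    - [[-6.0,0.92,0],[0,0,0],10]
    - [[-7.5,1.15,0],[0,0,0],10]
    - [[-8.8,1.34,0],[0,0,0],10]
    - [[-9.8,1.48,0],[0,0,0],10]
    - [[-10.4,1.57,0],[0,0,0],10]

```text
time: 7.08
tool_pos: [0.5648, -0.3539, 0.258]
tool_rot: [-0.001, 0.747, 0.665, -0.0]
contact_force: [-0.2, -0.6, -2.6]
gripper_width: 0.29
grasp_force: 59.0
```

Run:
```python
from h import *
go([.5675,-.3725,.26]);
```

```text
tcp [ 0.5648 -0.3539  0.258 ] t 7.075 grip 0.290324881824922 59.0379399061203 F [-0.2 -0.6 -2.6]
yaw 83.40849650301874 tilt z [-1.1e-03  9.0e-04 -1.0e+00] units [-0.727  0.191 -0.08 ]
```

Call:
jog_arm:
  targets:
    - [[-0.3,0.07,0],[0,0,0],10]
    - [[-0.55,0.13,0.2],[0,0,0],10]
    - [[-0.6,0.15,0.6],[0,0,0],10]
    - [[-0.6,0.15,0.9],[0,0,0],10]
    - [[-0.6,0.15,1.0],[0,0,0],10]
    - [[-0.6,0.15,1.0],[0,0,0],10]

```text
time: 7.82
tool_pos: [0.5676, -0.3672, 0.2334]
tool_rot: [-0.0, 0.746, 0.666, -0.0]
contact_force: [0.9, 0.0, -2.4]
gripper_width: 0.293
grasp_force: 59.0
```

Run:
```python
from h import *
go([.5675,-.3725,.231]); 
im,d=grab_frame("scene"); np.savez("pics/s3.npz",im=im,d=d); a=cv2.resize(im[120:260,90:230],None,fx=4,fy=4,interpolation=2)[:,:,::-1]
cv2.imwrite("pics/s3.png",a)
for z in (.125,.135,.15,.17,.19,.2): print(z,proj("scene",[.5675,-.3725,z]))
print(proj("scene",[.5675,-.3725,.104]))
```

```text
tcp [ 0.5676 -0.3672  0.2334] t 7.825 grip 0.29258680152112937 59.04215633869171 F [ 0.9  0.  -2.4]
yaw 83.5124292451074 tilt z [-5.e-04  4.e-04 -1.e+00] units [-0.21   0.02   0.096]
0.125 (np.float64(126.64107624006019), np.float64(206.90163647489263))
0.135 (np.float64(125.85132805919412), np.float64(203.1702592980118))
0.15 (np.float64(124.65151943617948), np.float64(197.50144153937876))
0.17 (np.float64(123.0227658375251), np.float64(189.80595815362813))
0.19 (np.float64(121.35990476862193), np.float64(181.9493248733532))
0.2 (np.float64(120.51534737127199), np.float64(177.95898684739976))
(np.float64(128.2737914455923), np.float64(214.6158375352708))
```

View pics/s3.png

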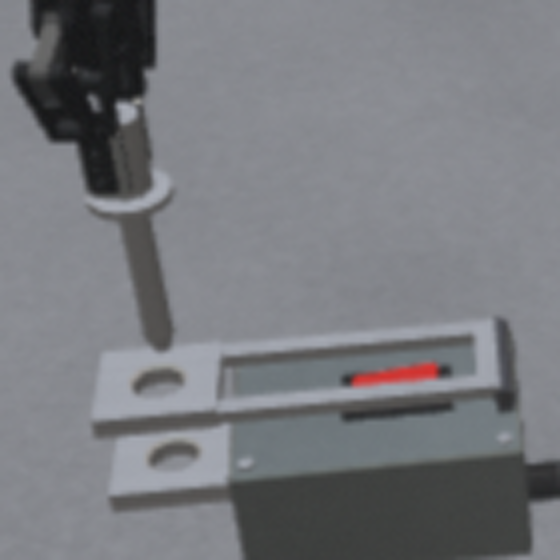

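The pin is upright above the lugs. Its nose is at crop (160,347), pixel about (130,207), and the upper bore is at crop (159,382), pixel about (129.7,215.4). I'll measure both from this view and the shank axis from the top view.

Run:
```python
from h import *
z=np.load("pics/s3.npz"); d=z["d"]; P=cloud("scene",d)
m=(d>0)&(abs(P[...,0]-.567)<.05)&(abs(P[...,1]+.37)<.05)&(P[...,2]>.113)&(P[...,2]<.205); m[:, 200:]=0
for v in range(175,210,3):
    u=np.where(m[v])[0]
    if len(u): 
        uc=(u.min()+u.max())/2; zz=np.median(P[v,u,2]); print(v,u.min(),u.max(),"z",zz.round(3),"front pt",np.median(P[v,u],0).round(4), "y",ray("scene",uc,v,zz)[1].round(4))
g=z["im"][:,:,0].astype(int); print(g[196,116:136],g[202,116:140])
w=((P[...,2]<.097)&(d>0)).astype(np.uint8); w[:205]=0;w[222:]=0;w[:,:118]=0;w[:,142:]=0
k,l,st,c=cv2.connectedComponentsWithStats(w,connectivity=4)
for i in range(1,k): print(st[i],c[i])
print(g[211:221,120:140])
im,dt=grab_frame("top"); np.savez("pics/t3.npz",im=im,d=dt); cv2.imwrite("pics/t3.png",cv2.resize(im[150:250,380:480],None,fx=5,fy=5,interpolation=2)[:,:,::-1])
```

```text
178 120 127 z 0.204 front pt [ 0.5737 -0.363   0.2038] y -0.3642
181 121 128 z 0.196 front pt [ 0.5738 -0.3628  0.1964] y -0.3634
184 122 129 z 0.19 front pt [ 0.5751 -0.3617  0.1898] y -0.3622
187 122 129 z 0.181 front pt [ 0.5732 -0.3635  0.1809] y -0.3641
190 123 130 z 0.174 front pt [ 0.5747 -0.3623  0.1744] y -0.3627
193 124 130 z 0.167 front pt [ 0.5747 -0.3625  0.1666] y -0.363
196 124 131 z 0.158 front pt [ 0.5729 -0.3623  0.1576] y -0.3639
199 125 132 z 0.151 front pt [ 0.5742 -0.3631  0.1506] y -0.3627
202 125 132 z 0.143 front pt [ 0.5748 -0.363   0.1433] y -0.3638
205 127 132 z 0.136 front pt [ 0.5753 -0.3622  0.1357] y -0.3628
[138 137 136 135 135 135 135 133 110  90  85  84  83  83  80  83 120 134
 137 137] [135 137 136 136 136 136 136 135 133 114  93  85  83  84  83  81  81 105
 128 135 136 136 137 136]
[118 205   9   3  23] [121.56521739 205.82608696]
[133 205   9   2  10] [136.6 205.1]
[124 213  12   7  53] [129.43396226 216.18867925]
[[164 164 163 163 163 162 162 158 154 154 152 151 151 155 159 161 163 162
  163 162]
 [162 163 162 163 161 155 147 137 123 118 112 109 109 127 144 156 161 164
  163 163]
 [164 164 164 163 155 128 101  91  90  89  88  88  88  89  99 132 157 163
  164 163]
 [164 164 163 155 128  97  83  84  85  87  87  90  90  87  90 117 152 163
  163 163]
 [162 162 158 129  95  81  82  90  92 100 103 107 109 104 100 113 149 162
  163 163]
 [161 162 155 111  82  87  97 110 116 128 134 135 134 132 130 134 155 162
  163 162]
 [163 162 157 119  92 109 127 131 133 136 138 138 139 140 147 157 162 163
  164 163]
 [161 162 160 144 124 132 137 139 140 140 141 144 151 153 159 162 163 164
  162 163]
 [162 163 162 160 156 154 150 151 153 153 154 159 162 163 164 164 164 164
  163 164]
 [163 163 163 163 163 163 163 164 164 163 163 165 164 165 164 165 165 165
  164 165]]
```

View pics/t3.png

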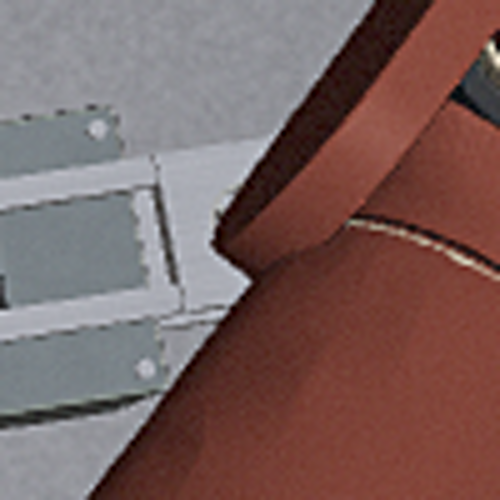

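The top view is blocked by the arm: only the lug's edge at about (220,200) in the crop shows, not the bore. From the scene view the pin axis is at (0.5676,-0.3655) and the bore at (0.569,-0.370) in the same camera frame, so I shift about 5 mm in -y.

Call:
jog_arm:
  targets:
    - [[-0.2,0.05,0],[0,0,0],10]
    - [[-0.2,0.05,0],[0,0,0],10]
    - [[-0.2,0.05,0],[0,0,0],10]

```text
time: 8.3
tool_pos: [0.5683, -0.3729, 0.2339]
tool_rot: [0.0, 0.746, 0.666, 0.0]
contact_force: [-0.1, -0.2, -2.4]
gripper_width: 0.288
grasp_force: 59.0
```

Run:
```python
from h import *
go([.5685,-.3725,.1151]);
```

```text
tcp [ 0.5683 -0.3729  0.2339] t 8.3 grip 0.2875149831760654 59.04182195663452 F [-0.1 -0.2 -2.4]
yaw 83.47323528678868 tilt z [ 1.e-04 -0.e+00 -1.e+00] units [0.017 0.005 4.752]
```

Aligned to within 0.5 mm. I'll lower into the upper lug and check the force.

Call:
jog_arm:
  targets:
    - [[0,0,0.2],[0,0,0],10]
    - [[0,0,0.5],[0,0,0],10]
    - [[0,0,0.8],[0,0,0],10]
    - [[0,0,1.1],[0,0,0],10]
    - [[0,0,1.4],[0,0,0],10]
    - [[0,0,1.6],[0,0,0],10]
    - [[0,0,1.8],[0,0,0],10]
    - [[0,0,1.8],[0,0,0],10]

```text
time: 9.3
tool_pos: [0.5681, -0.3726, 0.1882]
tool_rot: [-0.0, 0.746, 0.666, -0.0]
contact_force: [0.5, -0.5, -2.7]
gripper_width: 0.286
grasp_force: 59.0
```

Run:
```python
from h import *
go([.5685,-.3725,.1151]); 
im,d=grab_frame("scene"); a=cv2.resize(im[140:250,90:230],None,fx=5,fy=5,interpolation=2)[:,:,::-1]
cv2.imwrite("pics/s4.png",a)
```

```text
tcp [ 0.5681 -0.3726  0.1882] t 9.3 grip 0.2863250036925215 59.04166638851166 F [ 0.5 -0.5 -2.7]
yaw 83.4840691290064 tilt z [-7.e-04  6.e-04 -1.e+00] units [0.005 0.017 2.925]
```

View pics/s4.png

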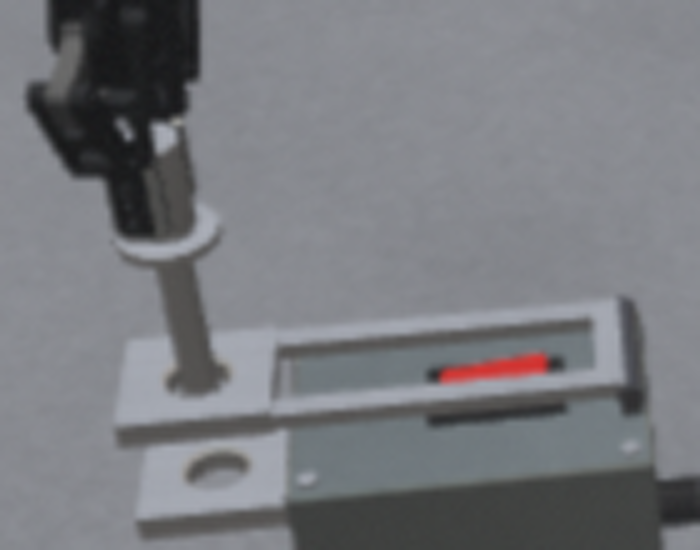

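The shank (crop columns 178–216) has entered the bore (165–231) well centred, with no contact force. I'll keep lowering.

Call:
jog_arm:
  targets:
    - [[0,0,0.3],[0,0,0],10]
    - [[0,0,0.7],[0,0,0],10]
    - [[0,0,1.1],[0,0,0],10]
    - [[0,0,1.5],[0,0,0],10]
    - [[0,0,1.9],[0,0,0],10]
    - [[0,0,2.2],[0,0,0],10]
    - [[0,0,2.5],[0,0,0],10]
    - [[0,0,2.6],[0,0,0],10]

```text
time: 10.35
tool_pos: [0.5681, -0.3726, 0.1231]
tool_rot: [-0.0, 0.746, 0.666, -0.0]
contact_force: [0.1, 0.9, -4.3]
gripper_width: 0.288
grasp_force: 59.0
```

Call:
jog_arm:
  targets:
    - [[0,0,0.1],[0,0,0],10]
    - [[0,0,0.16],[0,0,0],10]
    - [[0,0,0.2],[0,0,0],10]
    - [[0,0,0.2],[0,0,0],10]

```text
time: 10.85
tool_pos: [0.5684, -0.3728, 0.1189]
tool_rot: [0.0, 0.746, 0.666, -0.0]
contact_force: [0.6, -0.1, -3.0]
gripper_width: 0.287
grasp_force: 59.0
```

Call:
jog_arm:
  targets:
    - [[0,0,0.05],[0,0,0],10]
    - [[0,0,0.1],[0,0,0],10]
    - [[0,0,0.1],[0,0,0],10]

```text
time: 11.22
tool_pos: [0.5682, -0.3727, 0.1161]
tool_rot: [-0.0, 0.746, 0.666, -0.0]
contact_force: [0.5, 0.3, -3.5]
gripper_width: 0.29
grasp_force: 59.0
```

Call:
jog_arm:
  targets:
    - [[0,0,0.04],[0,0,0],10]
    - [[0,0,0.04],[0,0,0],10]

```text
time: 11.48
tool_pos: [0.5683, -0.3728, 0.1153]
tool_rot: [0.0, 0.746, 0.666, -0.0]
contact_force: [0.3, 0.3, -3.0]
gripper_width: 0.29
grasp_force: 59.4
```

Call:
jog_arm:
  targets:
    - [[0,0,0.04],[0,0,0],10]
    - [[0,0,0.04],[0,0,0],10]

```text
time: 11.72
tool_pos: [0.5684, -0.3729, 0.1153]
tool_rot: [0.0, 0.746, 0.666, -0.0]
contact_force: [-3.0, 2.0, 3.4]
gripper_width: 0.291
grasp_force: 59.6
```

Call:
jog_arm:
  targets:
    - [[0,0,0.03],[0,0,0],10]
    - [[0,0,0.03],[0,0,0],10]

```text
time: 11.98
tool_pos: [0.5684, -0.3729, 0.1153]
tool_rot: [0.0, 0.746, 0.666, -0.0]
contact_force: [-3.7, 2.8, 6.3]
gripper_width: 0.287
grasp_force: 60.0
```

The descent stopped at z = 0.1153 with force building. That matches the predicted home height of 0.1151, so I'll release gently.

Call:
jog_arm:
  targets:
    - [[0,0,-0.03],[0,0,0],25]
    - [[0,0,-0.03],[0,0,0],35]
    - [[0,0,-0.03],[0,0,0],50]
    - [[0,0,-0.03],[0,0,0],75]
    - [[0,0,-0.03],[0,0,0],100]
    - [[0,0,-0.03],[0,0,0],100]
    - [[0,0,-0.03],[0,0,0],100]
    - [[0,0,-0.03],[0,0,0],100]

```text
time: 12.98
tool_pos: [0.5684, -0.3728, 0.1143]
tool_rot: [0.0, 0.746, 0.666, 0.0]
contact_force: [0.3, -0.4, 0.3]
gripper_width: 0.999
grasp_force: 0.0
```

Call:
jog_arm:
  targets:
    - [[0,0,-0.4],[0,0,0],100]
    - [[0,0,-1.2],[0,0,0],100]
    - [[0,0,-2.2],[0,0,0],100]
    - [[0,0,-3.4],[0,0,0],100]
    - [[0,0,-4.4],[0,0,0],100]
    - [[0,0,-5.0],[0,0,0],100]
    - [[0,0,-5.0],[0,0,0],100]

```text
time: 13.85
tool_pos: [0.569, -0.3733, 0.2419]
tool_rot: [0.002, 0.746, 0.666, 0.0]
contact_force: [-0.3, -1.5, 0.1]
gripper_width: 1.001
grasp_force: 0.0
```

Run:
```python
from h import *
go([.5685,-.3725,.1151]); 
im,d=grab_frame("scene"); a=cv2.resize(im[140:250,90:230],None,fx=5,fy=5,interpolation=2)[:,:,::-1]
cv2.imwrite("pics/s5.png",a)
P=cloud("scene",d); m=(d>0)&(abs(P[...,0]-.568)<.025)&(abs(P[...,1]+.372)<.025)&(P[...,2]>.145)&(P[...,2]<.175)
print("knob top z",np.percentile(P[m][:,2],[50,90]) if m.any() else None, np.median(P[m],0))
```

```text
tcp [ 0.569  -0.3733  0.2419] t 13.85 grip 1.0008532550201994 0.0 F [-0.3 -1.5  0.1]
yaw 83.4865150422794 tilt z [ 0.003  -0.0025 -1.    ] units [ 0.041 -0.042  5.073]
knob top z [0.15342555 0.15547253] [ 0.57557124 -0.36953806  0.15342555]
```

View pics/s5.png

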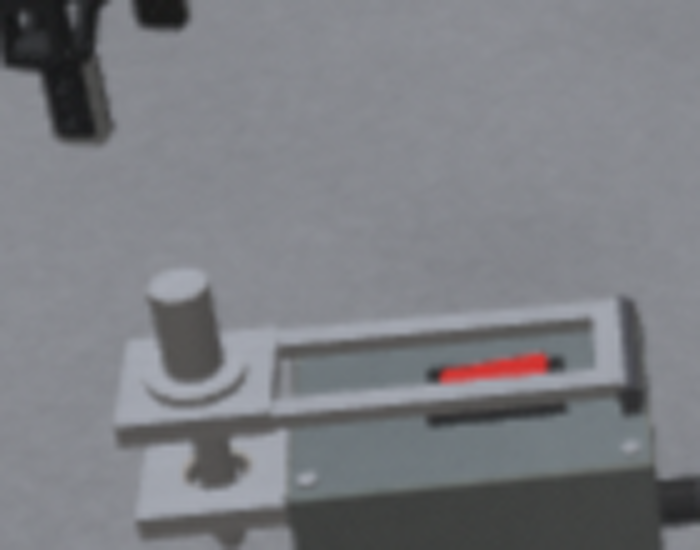

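The collar lies flat on the upper lug at crop (193,375). The shank passes through the lower bore at (217,465), the nose shows below it at (230,537), and the knob top is at z ≈ 0.155 as expected. The gripper is clear of everything.

```bash
python3 -c "
from h import *
print(job_done())"
```

```text
the job is handed in; nothing more can be done
None
```

The long pin was lowered upright through both lugs and stands with its collar home on the upper lug; the gripper is clear and the job was handed in at about 14 s.

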